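# Index the sample carousel and bolt it

## Task

The sample carousel was left between two stops. Push it gently on, clockwise seen from above, until it drops into the next stop (feel for it; do not run on past it or turn it back), then gently slide the locking bolt fully home into the carousel so that it is locked, let go, and leave the parts lying around where they are.

Things in the scene. Friction and masses are not known exactly. Their poses are not given: they have to be found in the camera images.
- stand: fixed base of the carousel: black plate 12 mm thick, x -160 to 150 and y -130 to 130 mm; origin on the carousel's axis at table height, z up. The locking bolt is on its -x side; on its +x side a dark spring housing (x 96 to 136 mm, 38 mm high) pushes a small roller against a hidden notched ring under the carousel
- detector (a point): middle of a fixed black detector tube, 38 mm thick, 60 mm long along the stand's y, on a post at the stand's +x,-y corner; its middle is 92 mm above the table, at (75, -105) mm in the stand's frame, just outside the carousel's rim
- carousel (a joint): carousel angle, rad, growing clockwise seen from above. Starts between two stops, -0.62 to -0.46. Stops are 1.047 apart; the next lies anywhere from -0.3 to +0.3, not in line with the pins, its ring out of sight: feel for it. Turning takes 2 to 4 N at a pin; at the stop a roller drops into a notch (the last 0.05 are drawn in) and pushing on out of it takes 8 to 14 N. Over 20 N harms the bearing
- carousel_top (a point): centre of the carousel: an aluminium plate 170 mm across, its top face (this point) 40 mm above the table, on the stand's axis; turns with it. It carries a 34 mm hub, 54 mm high above the table, and six flat filter cells, 28 mm across, tops 46 mm above the table, on a 60 mm radius, at -q, 60 - q .. degrees (q: carousel angle in degrees)
- pin (a point): top centre of one of six alike upright steel push pins on the carousel: 10 mm thick, from the plate up to 77 mm above the table, on a 66 mm radius, midway between the cells. Seen from above they stand at 30 - q, 90 - q, 150 - q .. degrees counter-clockwise from the stand's +x axis (q: carousel angle in degrees); this is the one at 30 - q
- bolt (a joint): travel of the locking bolt towards the carousel's axis, m: 0 = drawn out (start), 0.013 = fully home against its end stop. Slides with about 2 N of friction and stays where left. Its 5 mm round nose meets the hidden ring at about 0.004 and passes only where a notch (7 mm wide) stands before it, that is when the carousel sits in a stop. More than 25 N bends it
- bolt_post (a point): top centre of the bolt's upright handle post: steel, 12 mm thick, from 15 to 72 mm above the table, at (-126, 0) mm in the stand's frame when drawn out, (-113, 0) when home; it is pushed along the stand's +x. Its aluminium guide block, 38 mm high, spans x -104 to -88 mm and y -19 to +19 mm
- lens_ring: bystander, black ring 31 mm across, 10 mm high, lying on the stand's +x,+y corner
- spacer: bystander, aluminium ring 25 mm across, 14 mm high, lying on the stand's -x,-y corner
- post: bystander, upright steel post 25 mm thick, 90 mm high
- lens_tube: bystander, upright black tube 36 mm thick, 75 mm high
- jar: bystander, amber jar 52 mm thick, 75 mm high
- driver: bystander, screwdriver lying on the table

How it is judged (in metres and radians):
On the way:
1. the carousel has been pushed on to the next stop, the bolt still drawn out (value of joint carousel between -0.36 and 0.36 rad and value of joint bolt below 0.003 m), for 0.2 s.
At the end, for the whole second after the job is handed in: the bolt is home (at least 11.2 of 13 mm) in the notch of the next stop (carousel between -0.36 and 0.36 rad) and the carousel is at rest (value of joint bolt above 0.0112 m and value of joint carousel between -0.36 and 0.36 rad and velocity of joint carousel between -0.05 and 0.05 rad/s); the robot touches nothing.
It fails at once if the robot loads the carousel with more than 20 N (contact force between carousel and the fingers above 20 N or contact force between carousel and the arm above 20 N).
It fails at once if the robot pushes the bolt with more than 25 N (contact force between bolt and the fingers above 25 N or contact force between bolt and the arm above 25 N).
It fails at once if the carousel is run well past the next stop (value of joint carousel above 0.55 rad).
It fails at once if the carousel is turned back (value of joint carousel below -0.74 rad).
It fails at once if a bystander is moved more than 25 mm (distance of any of lens_ring, spacer, post, lens_tube, jar, driver from where it was at the start of the episode above 0.025 m).
It also fails if it takes over 72 s, if anything falls off the work surface, if the arm or the gripper's body presses on something with over 40 N, if the wrist force passes 120 N, or if a joint passes its speed limit or range.

## Robot

A 6-joint arm with a two-finger parallel gripper is mounted at the origin on the work surface. World frame = base frame: x ahead of the robot, y to its left, z up, the work surface at z = 0. Lengths are in m, angles in degrees, forces in N, time in s.
With the tool pointing down it reaches from about 0.4 to 0.825 m from the base axis. Payload 7 kg.
Tool frame: the origin (TCP) lies midway between the tips of the shut fingers; the grasp point (between the pads) lies 19 mm behind it; z points along the fingers, y is the line along which they close (so a half turn about z gives the same grasp; the last joint's range is limited). The gripper opens to 88 mm and grips with 3 to 60 N. Pads are 19 mm wide; open, the fingers measure 130 mm over their backs; the gripper's body (78 mm by 193 mm) begins 47 mm behind the grasp point.
Start: joints at [-48.065, 20.546, 0.682, 0, -70.136, -16.507], TCP at [0.29, -0.61, 0.227] pointing down, gripper open.
Joint ranges: [-176.03, 176.03], [-82.01, 121.73], [-58.28, 71.71], [-173.87, 95.51], [-174.79, -0.11], [-173.66, 173.66]. Speed limits (degrees/s): [136.94, 136.94, 172.46, 180, 180, 180].

## Interface

Orientations are given as [roll, pitch, yaw] about the fixed x, y, z axes, in that order (R = Rz(yaw) Ry(pitch) Rx(roll)).
In Python, from plant import r gives the robot as it stands. The module is installed in compiled form; this text tells all that it offers.
- The arm moves only by the tool play_rows, never from a script. Its argument "rows" is a list of rows, each an object with "slide": the shift along the tool's x, y, z as a fraction of full scale, a list of three; "delta_rot": the turn, a rotation vector about the tool's x, y, z as a fraction of full scale, a list of three; "fingers": the opening, from -1 (shut) to 1 (fully open). In form: [{"slide": [x, y, z], "delta_rot": [rx, ry, rz], "fingers": fingers}, ...]. A call has 1 to 8 rows; each row shifts and turns the commanded pose from where the row before left it, along the tool's axes as they then stand; what a row does not reach is not made up. Full scale, the value 1, is 0.15 m for a shift and 0.08 rad for a turn. A row lasts 1/8 s, in which the tool goes at most 62.5 mm and 10.7 degrees, less where a joint would pass 70% of its speed; a pose out of reach is approached as far as the arm can. A call with a number of a shift or a turn outside -1 to 1 is refused whole. A call with a gripper value outside its range is refused whole. The fingers move at their own pace and stop on an object; "squeeze" is the grip in N (left out, the last holds). Time passes only in rows, so rows that do not move let the fingers close. It gives the time, the measured TCP pose, the force, the opening and the grip force at its end, in the units of the state.
- r.get_state(): the state, without advancing time (a new reading comes with each control period).
- r.capture(name): name is "side" or "top" or "wrist"; returns a dict with "image" (420x560x3 uint8, blue, green, red), "fx", "fy", "cx", "cy" (pixels), "R" (3x3) and "t" (3): a world point X has camera coordinates R X + t; the wrist camera has in their place "T_tool_cam" (4x4, takes a point from camera to tool coordinates, whose origin is the TCP and whose axes are the flange's). Camera axes: x right, y down, z forward; pixel columns grow to the right and rows downward; lengths in m; the calibration is good to about 2 mm. A picture is of the moment at which its call begins: read the wrist's pose just before it. There is no depth.
- r.close_job(): hands the job in; it is judged then, once.
The state is a dict: "time_s": time; "joints": joint angles; "qd": joint speeds; "joint_torque": joint torques, N m; "tcp_pos": TCP position; "eef_rot": TCP orientation; "contact_force": force on the tool from outside, world axes, zero at the start; "moment": the same for the moment, N m; "gripper_width": finger opening in m; "gripper_force": force on a finger pad.
Only numpy, scipy, OpenCV 4.12 (cv2) and the standard library are available. Lean on these libraries where they do the work, as an engineer would, in place of code of your own. Each camera call takes 0.05 s, during which the arm holds its last target. There are 200 camera calls.

## Working session

There is one attempt and no reset: what is moved stays moved. The work goes in short steps, Python scripts to look and compute and a tool call to move; the robot and the scene stay as the last step left them, time stands still between calls to the robot, and variables do not carry over. Pictures are saved under pics/ and viewed, at most 10 in all, crops included, and the job is handed in when it is done.

Besides the shell and the picture viewer there is one more tool, called after "Request:" by a JSON object that holds its "op" and its "data". play_rows: Moves the arm, as the interface text tells. Shift numbers are shares of 0.15 m and turn numbers shares of 0.08 rad, none past 1 either way. Its arguments: {"type":"object","properties":{"rows":{"type":"array"},"squeeze":{"type":"number"}},"required":["rows"]}

```bash
mkdir -p pics
python3 - <<'E'
from plant import r
import cv2,pickle
s=r.get_state();print(s)
d={}
for n in("top","side"):
    c=r.capture(n);d[n]=c;cv2.imwrite(f"pics/{n}0.png",c["image"])
    print(n,c["fx"],c["cx"],c["cy"],c["R"],c["t"])
pickle.dump(d,open("c0.pkl","wb"))
E
```

```text
{'time_s': 0.0, 'joints': array([-4.80659821e+01,  2.05924620e+01,  6.34895024e-01, -1.92901155e-02,
       -7.01352066e+01, -1.65072567e+01]), 'qd': array([ 0.03579165, -0.01371057,  0.02071716, -0.0406177 ,  0.04995918,
       -0.05687801]), 'joint_torque': array([ 1.26032542e-04, -5.82731152e+01,  2.93050522e+01,  6.99721053e+00,
        6.77369404e-03, -1.16172278e-04]), 'tcp_pos': array([ 0.28959156, -0.60919855,  0.22562222]), 'eef_rot': array([ 1.79905897e+02, -8.97629981e-03, -1.54579801e+02]), 'contact_force': array([-0.35318262,  0.15939022,  0.57311473]), 'moment': array([-0.02039388,  0.03448214,  0.02155958]), 'gripper_force': 0.0, 'gripper_width': 0.08797680278311583}
top 535.882710447986 286.41590286077485 210.47128442013658 [[ 2.71552873e-02 -9.99621571e-01  4.39386062e-03]
 [-9.90605734e-01 -2.74991716e-02 -1.33955494e-01]
 [ 1.34025629e-01 -7.14983601e-04 -9.90977608e-01]] [-0.0184559   0.61219727  1.59603531]
side 423.67018598719835 275.7251211765796 214.66156679424114 [[-0.99273978 -0.11989351  0.00965844]
 [-0.0914124   0.69984145 -0.70842481]
 [ 0.07817616 -0.70416439 -0.7057202 ]] [0.58356626 0.11488812 1.07933486]
```

View pics/top0.png

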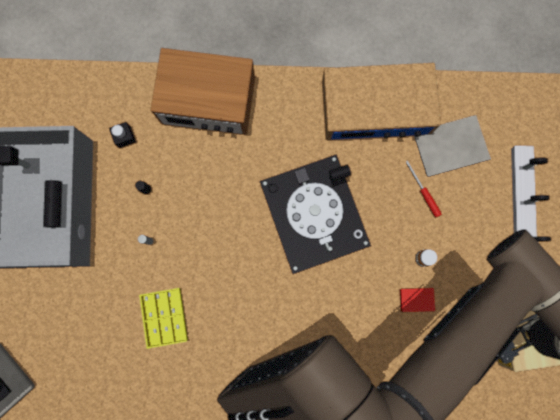

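View pics/side0.png

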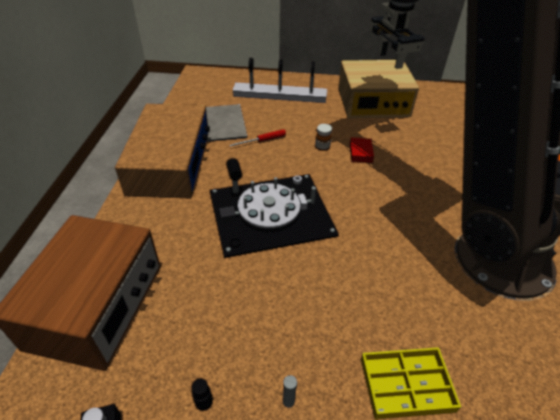

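The top view shows the stand around (315,212), with the bolt at about (327,243) and the detector at (340,174). I'll enlarge that area.

Run:
```python
import cv2,pickle
d=pickle.load(open("c0.pkl","rb"))
a=d["top"]["image"][150:276,250:380];cv2.imwrite("pics/topc.png",cv2.resize(a,None,fx=4.6,fy=4.6,interpolation=cv2.INTER_CUBIC))
b=d["side"]["image"][150:255,200:340];cv2.imwrite("pics/sidec.png",cv2.resize(b,None,fx=5,fy=5,interpolation=cv2.INTER_CUBIC))
```

```text
(no output)
```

View pics/topc.png

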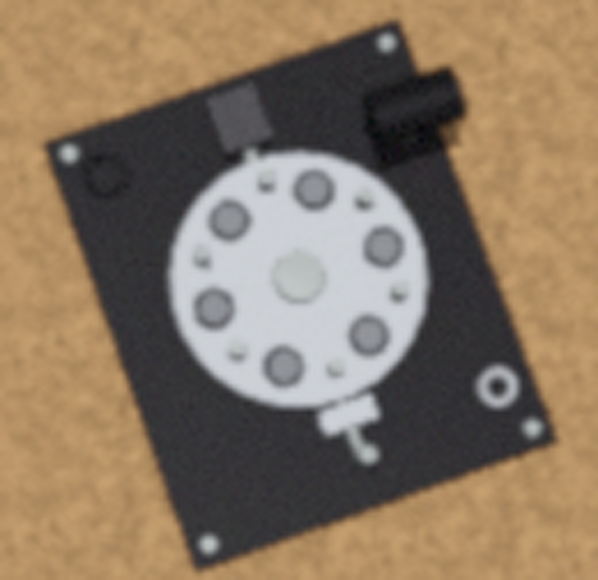

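View pics/sidec.png

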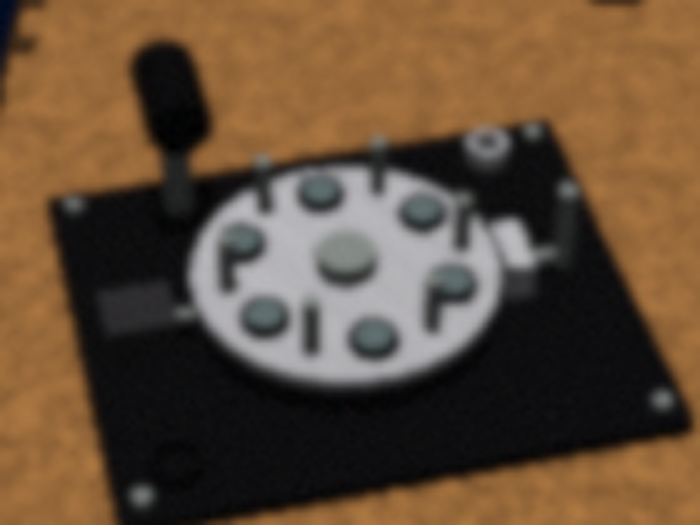

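The enlarged crops show the plate corners, hub, six cells and bolt post clearly. In the top crop the post top is at (369,455) and the hub at (299,276). In the side crop the post top is at (569,188). Next I'll fit the stand pose and the carousel angle.

```bash
cat > geo.py <<'E'
import numpy as np
def proj(c,X):
    p=np.asarray(X)@np.array(c["R"]).T+np.array(c["t"]).ravel()
    return np.c_[c["fx"]*p[:,0]/p[:,2]+c["cx"],c["fy"]*p[:,1]/p[:,2]+c["cy"]]
def s2w(P,x,y,a):
    P=np.asarray(P,float);c,s=np.cos(a),np.sin(a)
    return np.c_[x+c*P[:,0]-s*P[:,1],y+s*P[:,0]+c*P[:,1],P[:,2]]
def ring(r,z,off,q):
    a=np.radians(off+60*np.arange(6))-q
    return np.c_[r*np.cos(a),r*np.sin(a),0*a+z]
E
python3 - <<'E'
import pickle,numpy as np
from geo import *
from scipy.optimize import least_squares
d=pickle.load(open("c0.pkl","rb"))
cv=lambda L,o,f:(np.array(L)+.5)/f-.5+np.array(o)
fixed=np.array([[150,130,12],[150,-130,12],[-160,-130,12],[-160,130,12],[0,0,54],[-126,0,72]])/1e3
T=cv([(47,146),(398,22),(555,440),(197,568),(299,276),(369,455)],(250,150),4.6)
S=cv([(50,203),(548,122),(690,430),(347,245),(569,186)],(200,150),5)
cells=cv([(314,189),(383,246),(369,335),(284,366),(214,308),(229,219)],(250,150),4.6)
cs=cv([(320,187),(422,208),(454,278),(374,332),(265,312),(242,237)],(200,150),5)
def res(p,split=False):
    x,y,a,q=p
    C=s2w(ring(.06,.046,0,q),x,y,a)
    def nn(U,V):
        D=U[:,None]-V[None];i=(D**2).sum(2).argmin(1);return D[np.arange(len(U)),i]
    R=[T-proj(d["top"],s2w(fixed,x,y,a)),S-proj(d["side"],s2w(fixed[[1,2,3,4,5]],x,y,a)),nn(cells,proj(d["top"],C)),nn(cs,proj(d["side"],C))]
    return R if split else np.concatenate(R).ravel()
best=min((least_squares(res,[.62,-.05,a0,q0],loss="soft_l1") for a0 in(-.4,-.3,.3) for q0 in(-.54,)),key=lambda o:o.cost)
x,y,a,q=best.x;print(best.x,np.degrees(a),best.cost)
for R in res(best.x,1):print(R.round(1).tolist())
np.save("pose.npy",best.x)
P=s2w(np.r_[ring(.066,.077,30,q),[[-.126,0,.072],[-.113,0,.072],[.075,-.105,.092]]],x,y,a)
print(P.round(4));print(((proj(d["top"],P)-[250,150])*4.6).round())
print(((proj(d["side"],P)-[200,150])*5).round())
E
```

```text
[ 0.61713602 -0.08781303  0.36847135 -0.53385541] 21.11185327387785 8.403947554436975
[[1.0, 1.3], [-0.5, 1.4], [-1.1, -0.2], [0.4, -0.8], [-0.3, 0.4], [0.1, 0.6]]
[[0.6, 1.3], [-0.7, 0.9], [-1.9, 1.7], [-0.1, -0.9], [-0.4, -0.5]]
[[-0.1, 0.3], [-0.3, 0.3], [-0.1, 0.4], [-0.1, 0.3], [-0.1, 0.3], [-0.2, 0.2]]
[[-0.3, -0.6], [-0.4, -0.2], [-0.0, -0.6], [-0.3, -0.7], [-0.3, -0.4], [-0.1, -0.6]]
[[ 0.6267 -0.0225  0.077 ]
 [ 0.5653 -0.0469  0.077 ]
 [ 0.5558 -0.1122  0.077 ]
 [ 0.6076 -0.1531  0.077 ]
 [ 0.6689 -0.1287  0.077 ]
 [ 0.6785 -0.0634  0.077 ]
 [ 0.4996 -0.1332  0.072 ]
 [ 0.5117 -0.1285  0.072 ]
 [ 0.7249 -0.1588  0.092 ]]
[[200. 250.]
 [236. 345.]
 [336. 362.]
 [401. 285.]
 [365. 191.]
 [265. 173.]
 [367. 451.]
 [360. 432.]
 [414. 103.]]
[[310. 299.]
 [434. 277.]
 [464. 196.]
 [378. 140.]
 [262. 158.]
 [225. 236.]
 [569. 186.]
 [546. 190.]
 [171.  95.]]
```

```bash
cat >> geo.py <<'E'
def rep():
    from plant import r
    s=r.get_state();x,y,a,q=np.load("pose.npy");c,sn=np.cos(a),np.sin(a)
    dx,dy=s["tcp_pos"][:2]-[x,y];F=s["contact_force"]
    print("t",round(s["time_s"],2),"stand xyz mm",np.round([1e3*(c*dx+sn*dy),1e3*(-sn*dx+c*dy),1e3*s["tcp_pos"][2]],1),"rot",s["eef_rot"].round(2),"F stand",np.round([c*F[0]+sn*F[1],-sn*F[0]+c*F[1],F[2]],2),"w",round(s["gripper_width"],4))
    return s
E
python3 - <<'E'
from geo import *
s=rep()
from scipy.spatial.transform import Rotation as Ro
x,y,a,q=np.load("pose.npy")
R=Ro.from_euler("xyz",s["eef_rot"],degrees=True)
Rt=Ro.from_euler("xyz",[180,0,np.degrees(a)-180],degrees=True)
print("rotvec frac",(R.inv()*Rt).as_rotvec()/.08)
tgt=s2w([[-.063,.07,.20]],x,y,a)[0]
print(tgt,"tool shift frac after rot",Rt.inv().apply(tgt-s["tcp_pos"])/.15)
E
```

```text
t 0.1 stand xyz mm [-493.4 -368.4  225.7] rot [ 1.7991e+02 -1.0000e-02 -1.5458e+02] F stand [ 1.05 -1.13 -0.55] w 0.0876
rotvec frac [ 0.01897976 -0.0033127   0.94027047]
[ 0.53315135 -0.04520346  0.2       ] tool shift frac after rot [-2.86904569  2.92297341  0.1713206 ]
```

Request:
{"op": "play_rows", "data": {"rows": [{"slide": [0, 0, 0], "delta_rot": [0.02, 0, 0.94], "fingers": -1}, {"slide": [-0.1, 0.1, 0], "delta_rot": [0, 0, 0], "fingers": -1}, {"slide": [-0.2, 0.2, 0], "delta_rot": [0, 0, 0], "fingers": -1}, {"slide": [-0.2, 0.2, 0], "delta_rot": [0, 0, 0], "fingers": -1}, {"slide": [-0.2, 0.2, 0], "delta_rot": [0, 0, 0], "fingers": -1}, {"slide": [-0.2, 0.2, 0], "delta_rot": [0, 0, 0], "fingers": -1}, {"slide": [-0.2, 0.2, 0], "delta_rot": [0, 0, 0], "fingers": -1}, {"slide": [-0.2, 0.2, 0], "delta_rot": [0, 0, 0], "fingers": -1}], "squeeze": 10}}

```text
time_s: 1.1
tcp_pos: [0.4017, -0.3553, 0.2262]
eef_rot: [-179.9, 0.0, -158.8]
contact_force: [0.5, -0.4, 0.0]
gripper_width: 0.0132
gripper_force: 0.0
```

Request:
{"op": "play_rows", "data": {"rows": [{"slide": [-0.2, 0.2, 0], "delta_rot": [0, 0, 0], "fingers": -1}, {"slide": [-0.2, 0.2, 0], "delta_rot": [0, 0, 0], "fingers": -1}, {"slide": [-0.2, 0.2, 0], "delta_rot": [0, 0, 0], "fingers": -1}, {"slide": [-0.2, 0.2, 0], "delta_rot": [0, 0, 0], "fingers": -1}, {"slide": [-0.2, 0.2, 0], "delta_rot": [0, 0, 0], "fingers": -1}, {"slide": [-0.2, 0.2, 0.1], "delta_rot": [0, 0, 0], "fingers": -1}, {"slide": [-0.2, 0.2, 0.1], "delta_rot": [0, 0, 0], "fingers": -1}, {"slide": [0, 0, 0], "delta_rot": [0, 0, 0], "fingers": -1}]}}

```text
time_s: 2.1
tcp_pos: [0.5213, -0.0833, 0.1945]
eef_rot: [-180.0, -0.1, -158.6]
contact_force: [-0.4, -0.0, 0.6]
gripper_width: 0.0003
gripper_force: 0.0
```

```bash
python3 -c "
from geo import *
rep()"
```

```text
t 2.1 stand xyz mm [-87.7  38.8 194.5] rot [-1.7996e+02 -1.1000e-01 -1.5864e+02] F stand [-0.42  0.13  0.6 ] w 0.0003
```

Request:
{"op": "play_rows", "data": {"rows": [{"slide": [-0.16, 0.21, 0], "delta_rot": [0, 0, 0], "fingers": -1}, {"slide": [0, 0, 0.2], "delta_rot": [0, 0, 0], "fingers": -1}, {"slide": [0, 0, 0.2], "delta_rot": [0, 0, 0], "fingers": -1}, {"slide": [0, 0, 0.2], "delta_rot": [0, 0, 0], "fingers": -1}, {"slide": [0, 0, 0.13], "delta_rot": [0, 0, 0], "fingers": -1}, {"slide": [0, 0, 0], "delta_rot": [0, 0, 0], "fingers": -1}]}}

```text
time_s: 2.85
tcp_pos: [0.5313, -0.0484, 0.0854]
eef_rot: [-179.9, -0.2, -158.9]
contact_force: [0.2, -0.8, 0.7]
gripper_width: 0.0004
gripper_force: 0.0
```

Run:
```python
from geo import *
import cv2
from plant import r
rep();c=r.capture("side");
cv2.imwrite("pics/side1.png",cv2.resize(c["image"][120:255,190:350],None,fx=4.5,fy=4.5,interpolation=cv2.INTER_CUBIC))
```

```text
t 2.85 stand xyz mm [-65.9  67.7  85.4] rot [-1.7994e+02 -1.7000e-01 -1.5886e+02] F stand [-0.1  -0.78  0.68] w 0.0004
```

View pics/side1.png

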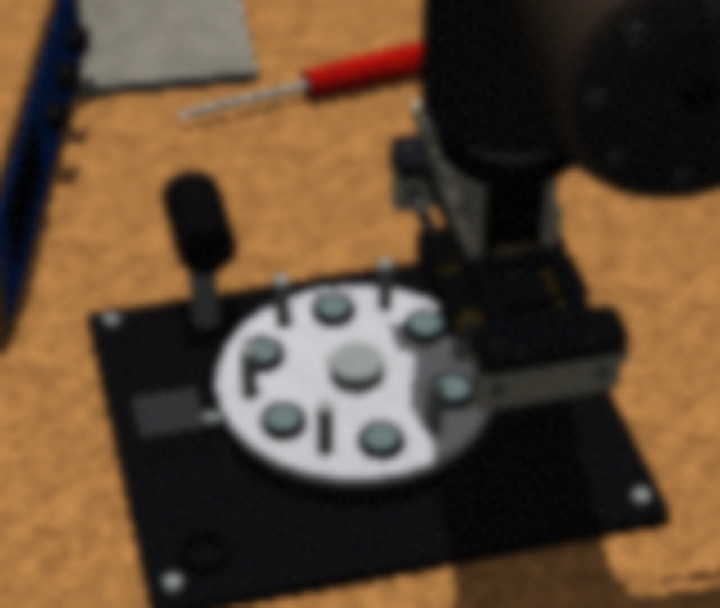

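The side view shows the gripper by the near-right side of the carousel, and no pin has been touched. The fingertips are hard to make out, so I'll project the TCP to check where they are.

Run:
```python
from geo import *
import pickle
d=pickle.load(open("c0.pkl","rb"));x,y,a,q=np.load("pose.npy")
P=s2w(np.array([[-66,68,85],[-66,47,85],[-66,89,85],[-66,68,150]])/1e3,x,y,a)
print((proj(d["side"],P)-[190,120])*4.5)
from plant import r
import cv2
rep();c=r.capture("wrist");cv2.imwrite("pics/w1.png",c["image"]);print(c["T_tool_cam"],c["fx"])
```

```text
[[495.376114   377.9613459 ]
 [485.08441619 353.8293137 ]
 [505.94189689 402.73605437]
 [501.31096146 292.16373135]]
t 2.9 stand xyz mm [-64.9  67.4  86.5] rot [-1.7990e+02 -5.0000e-02 -1.5885e+02] F stand [ 0.27 -0.48  0.94] w 0.0002
[[-6.60824331e-04 -9.61285120e-01 -2.75554861e-01  7.51307300e-02]
 [ 9.99999583e-01 -8.08896716e-04  4.23713524e-04  5.76087165e-04]
 [-6.30204928e-04 -2.75554466e-01  9.61285254e-01 -1.58780337e-01]
 [ 0.00000000e+00  0.00000000e+00  0.00000000e+00  1.00000000e+00]] 351.54784326717083
```

View pics/w1.png

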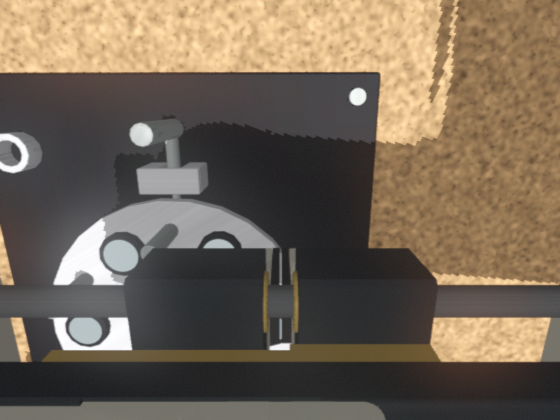

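The wrist view shows the bolt post at (142,133), the guide at (172,178) and the knuckles over the carousel rim, which matches the fit. Next I'll go down in small steps while watching the force.

Request:
{"op": "play_rows", "data": {"rows": [{"slide": [0, 0, 0.04], "delta_rot": [0, 0, 0], "fingers": -1}, {"slide": [0, 0, 0.04], "delta_rot": [0, 0, 0], "fingers": -1}, {"slide": [0, 0, 0.04], "delta_rot": [0, 0, 0], "fingers": -1}, {"slide": [0, 0, 0.04], "delta_rot": [0, 0, 0], "fingers": -1}, {"slide": [0, 0, 0], "delta_rot": [0, 0, 0], "fingers": -1}, {"slide": [0, 0, 0], "delta_rot": [0, 0, 0], "fingers": -1}]}}

```text
time_s: 3.7
tcp_pos: [0.5329, -0.0481, 0.0624]
eef_rot: [-179.9, -0.0, -158.9]
contact_force: [0.7, -0.2, -0.1]
gripper_width: 0.0004
gripper_force: 0.0
```

Request:
{"op": "play_rows", "data": {"rows": [{"slide": [-0.012, 0, 0], "delta_rot": [0, 0, 0], "fingers": -1}, {"slide": [-0.012, 0, 0], "delta_rot": [0, 0, 0], "fingers": -1}, {"slide": [-0.012, 0, 0], "delta_rot": [0, 0, 0], "fingers": -1}, {"slide": [-0.012, 0, 0], "delta_rot": [0, 0, 0], "fingers": -1}, {"slide": [-0.012, 0, 0], "delta_rot": [0, 0, 0], "fingers": -1}, {"slide": [-0.012, 0, 0], "delta_rot": [0, 0, 0], "fingers": -1}, {"slide": [-0.01, 0, 0], "delta_rot": [0, 0, 0], "fingers": -1}]}}

```text
time_s: 4.58
tcp_pos: [0.5444, -0.0436, 0.0624]
eef_rot: [-179.9, 0.0, -158.9]
contact_force: [-0.7, -0.0, 1.1]
gripper_width: 0.0003
gripper_force: 0.0
```

```bash
python3 -c "
from geo import *
rep()"
```

```text
t 4.58 stand xyz mm [-51.9  67.5  62.4] rot [-179.91    0.   -158.88] F stand [-0.65  0.22  1.1 ] w 0.0003
```

Request:
{"op": "play_rows", "data": {"rows": [{"slide": [-0.01, 0, 0], "delta_rot": [0, 0, 0], "fingers": -1}, {"slide": [-0.01, 0, 0], "delta_rot": [0, 0, 0], "fingers": -1}, {"slide": [-0.01, 0, 0], "delta_rot": [0, 0, 0], "fingers": -1}, {"slide": [-0.01, 0, 0], "delta_rot": [0, 0, 0], "fingers": -1}, {"slide": [-0.01, 0, 0], "delta_rot": [0, 0, 0], "fingers": -1}, {"slide": [-0.01, 0, 0], "delta_rot": [0, 0, 0], "fingers": -1}, {"slide": [-0.01, 0, 0], "delta_rot": [0, 0, 0], "fingers": -1}]}}

```text
time_s: 5.45
tcp_pos: [0.551, -0.04, 0.0613]
eef_rot: [180.0, -0.3, -158.9]
contact_force: [-8.9, 3.2, 3.4]
gripper_width: 0.0011
gripper_force: 3.8
```

```bash
python3 -c "
from geo import *
rep()"
```

```text
t 5.45 stand xyz mm [-44.5  68.4  61.3] rot [ 179.99   -0.3  -158.94] F stand [-7.13  6.15  3.41] w 0.0011
```

The force is oblique, with a y component and the fingers slightly opened, so I'll look before pushing any further.

Run:
```python
from geo import *
from plant import r
import cv2
c=r.capture("wrist")["image"];s=r.capture("side")["image"];t=r.capture("top")["image"]
rz=lambda a,f:cv2.resize(a,None,fx=f,fy=f,interpolation=cv2.INTER_CUBIC)
a=rz(s[150:230,220:320],4);b=rz(t[165:245,270:370],4);w=c[100:380,0:560]
cv2.imwrite("pics/m2.png",np.vstack([np.hstack([a,b]),np.hstack([rz(w,1),np.zeros((280,240,3),np.uint8)])]))
rep()
```

```text
t 5.6 stand xyz mm [-44.2  68.4  61.4] rot [ 179.99   -0.27 -158.93] F stand [-5.77  6.08  1.83] w 0.0005
```

View pics/m2.png

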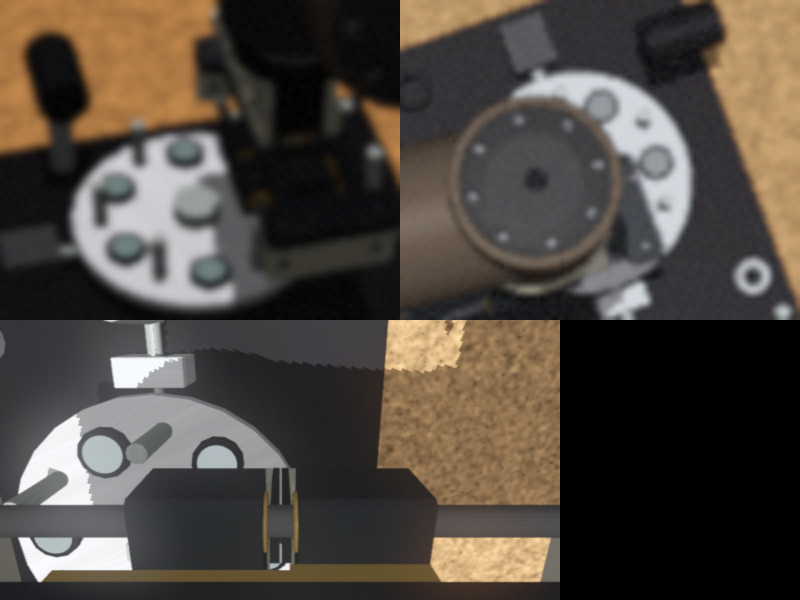

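The view shows nothing else touching, so the side force is the pin sticking to the pad and being dragged. I'll follow the pin's arc so that it doesn't slide.

Request:
{"op": "play_rows", "data": {"rows": [{"slide": [0, 0.007, 0], "delta_rot": [0, 0, 0], "fingers": -1}, {"slide": [0, 0.007, 0], "delta_rot": [0, 0, 0], "fingers": -1}, {"slide": [-0.004, 0.003, 0], "delta_rot": [0, 0, 0], "fingers": -1}]}}

```text
time_s: 5.98
tcp_pos: [0.5532, -0.0374, 0.062]
eef_rot: [-179.9, -0.1, -158.9]
contact_force: [-3.1, -0.8, -3.1]
gripper_width: 0.0005
gripper_force: 1.6
```

```bash
python3 -c "
from geo import *
rep()"
```

```text
t 5.97 stand xyz mm [-41.5  70.1  62. ] rot [-1.7992e+02 -6.0000e-02 -1.5890e+02] F stand [-3.2   0.38 -3.12] w 0.0005
```

Request:
{"op": "play_rows", "data": {"rows": [{"slide": [-0.004, 0.002, 0], "delta_rot": [0, 0, 0], "fingers": -1}, {"slide": [-0.004, 0.002, 0], "delta_rot": [0, 0, 0], "fingers": -1}, {"slide": [-0.004, 0.002, 0], "delta_rot": [0, 0, 0], "fingers": -1}, {"slide": [-0.004, 0.002, 0], "delta_rot": [0, 0, 0], "fingers": -1}]}}

```text
time_s: 6.48
tcp_pos: [0.5554, -0.0353, 0.0623]
eef_rot: [-179.9, -0.0, -158.9]
contact_force: [-2.9, -1.3, -3.2]
gripper_width: 0.0008
gripper_force: 1.9
```

```bash
python3 -c "
from geo import *
rep()"
```

```text
t 6.47 stand xyz mm [-38.7  71.2  62.3] rot [-1.7991e+02 -2.0000e-02 -1.5889e+02] F stand [-3.18 -0.15 -3.24] w 0.0008
```

Request:
{"op": "play_rows", "data": {"rows": [{"slide": [-0.004, 0.0016, 0], "delta_rot": [0, 0, 0], "fingers": -1}, {"slide": [-0.004, 0.0016, 0], "delta_rot": [0, 0, 0], "fingers": -1}, {"slide": [-0.004, 0.0016, 0], "delta_rot": [0, 0, 0], "fingers": -1}, {"slide": [-0.004, 0.0016, 0], "delta_rot": [0, 0, 0], "fingers": -1}]}}

```text
time_s: 6.98
tcp_pos: [0.5577, -0.0334, 0.0625]
eef_rot: [-179.9, 0.0, -158.9]
contact_force: [-4.0, 0.1, -3.6]
gripper_width: 0.0003
gripper_force: 1.6
```

Request:
{"op": "play_rows", "data": {"rows": [{"slide": [-0.004, 0.0015, 0], "delta_rot": [0, 0, 0], "fingers": -1}, {"slide": [-0.004, 0.0015, 0], "delta_rot": [0, 0, 0], "fingers": -1}, {"slide": [-0.004, 0.0015, 0], "delta_rot": [0, 0, 0], "fingers": -1}, {"slide": [-0.004, 0.0015, 0], "delta_rot": [0, 0, 0], "fingers": -1}]}}

```text
time_s: 7.48
tcp_pos: [0.5596, -0.0318, 0.0626]
eef_rot: [-179.9, 0.0, -158.9]
contact_force: [-2.3, -1.0, -0.9]
gripper_width: 0.0004
gripper_force: 1.6
```

Request:
{"op": "play_rows", "data": {"rows": [{"slide": [-0.004, 0.0014, 0], "delta_rot": [0, 0, 0], "fingers": -1}, {"slide": [-0.004, 0.0014, 0], "delta_rot": [0, 0, 0], "fingers": -1}, {"slide": [-0.004, 0.0014, 0], "delta_rot": [0, 0, 0], "fingers": -1}, {"slide": [-0.004, 0.0014, 0], "delta_rot": [0, 0, 0], "fingers": -1}]}}

```text
time_s: 7.98
tcp_pos: [0.5615, -0.0302, 0.0625]
eef_rot: [-179.9, 0.0, -158.9]
contact_force: [-3.1, -0.9, -0.0]
gripper_width: 0.0008
gripper_force: 1.6
```

Request:
{"op": "play_rows", "data": {"rows": [{"slide": [-0.004, 0.001, 0], "delta_rot": [0, 0, 0], "fingers": -1}, {"slide": [-0.004, 0.001, 0], "delta_rot": [0, 0, 0], "fingers": -1}, {"slide": [-0.004, 0.001, 0], "delta_rot": [0, 0, 0], "fingers": -1}, {"slide": [-0.004, 0.001, 0], "delta_rot": [0, 0, 0], "fingers": -1}]}}

```text
time_s: 8.48
tcp_pos: [0.5635, -0.0287, 0.0624]
eef_rot: [-179.9, 0.0, -158.9]
contact_force: [-2.6, -1.2, 0.9]
gripper_width: 0.0004
gripper_force: 1.4
```

Request:
{"op": "play_rows", "data": {"rows": [{"slide": [-0.004, 0.0009, 0], "delta_rot": [0, 0, 0], "fingers": -1}, {"slide": [-0.004, 0.0009, 0], "delta_rot": [0, 0, 0], "fingers": -1}, {"slide": [-0.004, 0.0009, 0], "delta_rot": [0, 0, 0], "fingers": -1}, {"slide": [-0.004, 0.0009, 0], "delta_rot": [0, 0, 0], "fingers": -1}]}}

```text
time_s: 8.98
tcp_pos: [0.5655, -0.0274, 0.0625]
eef_rot: [-179.9, 0.0, -158.9]
contact_force: [-1.2, -2.2, 0.7]
gripper_width: 0.0005
gripper_force: 1.4
```

Request:
{"op": "play_rows", "data": {"rows": [{"slide": [-0.004, 0.0009, 0], "delta_rot": [0, 0, 0], "fingers": -1}, {"slide": [-0.004, 0.0009, 0], "delta_rot": [0, 0, 0], "fingers": -1}, {"slide": [-0.004, 0.0009, 0], "delta_rot": [0, 0, 0], "fingers": -1}, {"slide": [-0.004, 0.0009, 0], "delta_rot": [0, 0, 0], "fingers": -1}]}}

```text
time_s: 9.48
tcp_pos: [0.5674, -0.0261, 0.0624]
eef_rot: [-179.9, 0.0, -158.9]
contact_force: [-2.6, -2.2, 1.4]
gripper_width: 0.0002
gripper_force: 1.5
```

Request:
{"op": "play_rows", "data": {"rows": [{"slide": [-0.004, 0.0007, 0], "delta_rot": [0, 0, 0], "fingers": -1}, {"slide": [-0.004, 0.0007, 0], "delta_rot": [0, 0, 0], "fingers": -1}, {"slide": [-0.004, 0.0007, 0], "delta_rot": [0, 0, 0], "fingers": -1}, {"slide": [-0.004, 0.0007, 0], "delta_rot": [0, 0, 0], "fingers": -1}]}}

```text
time_s: 9.98
tcp_pos: [0.5698, -0.0246, 0.0624]
eef_rot: [-179.9, 0.0, -158.9]
contact_force: [-0.3, -2.2, -0.4]
gripper_width: 0.0005
gripper_force: 0.6
```

Request:
{"op": "play_rows", "data": {"rows": [{"slide": [0, 0, 0], "delta_rot": [0, 0, 0], "fingers": -1}, {"slide": [0, 0, 0], "delta_rot": [0, 0, 0], "fingers": -1}]}}

```text
time_s: 10.22
tcp_pos: [0.57, -0.0244, 0.0625]
eef_rot: [-179.9, 0.1, -158.9]
contact_force: [0.4, -0.3, -0.7]
gripper_width: 0.0003
gripper_force: 0.0
```

Run:
```python
from geo import *
from plant import r
import cv2,pickle
for i in range(3): rep(); c=r.capture("top")
s=r.capture("side");pickle.dump((c,s),open("c3.pkl","wb"))
rz=lambda a,f:cv2.resize(a,None,fx=f,fy=f,interpolation=cv2.INTER_CUBIC)
cv2.imwrite("pics/m3.png",np.hstack([rz(s["image"][150:240,220:320],4),rz(c["image"][165:255,270:370],4)]))
```

```text
t 10.22 stand xyz mm [-21.1  76.1  62.5] rot [-1.7991e+02  7.0000e-02 -1.5887e+02] F stand [ 0.28 -0.44 -0.65] w 0.0003
t 10.28 stand xyz mm [-21.2  76.1  62.5] rot [-1.7991e+02  5.0000e-02 -1.5887e+02] F stand [-0.18 -0.23  0.23] w 0.0005
t 10.32 stand xyz mm [-21.4  76.1  62.4] rot [-1.7991e+02  4.0000e-02 -1.5887e+02] F stand [-0.47 -0.32 -0.19] w 0.0004
```

View pics/m3.png

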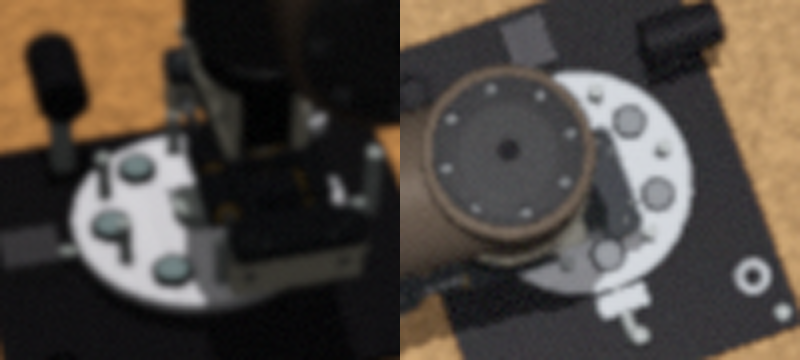

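The force has dropped to zero and the carousel has jumped ahead of the finger. Cells are at (629,121), (657,193) and (609,253) in the top half, and (137,166), (111,223) and (174,269) in the side half. I'll fit q from these.

Run:
```python
from geo import *
import pickle
from scipy.optimize import minimize_scalar
c,s=pickle.load(open("c3.pkl","rb"));x,y,a,q=np.load("pose.npy")
T=(np.array([(229,121),(257,193),(209,253)])+.5)/4-.5+[270,165]
S=(np.array([(137,166),(111,223),(174,269)])+.5)/4-.5+[220,150]
def f(q,w):
    C=s2w(ring(.06,.046,0,q),x,y,a);t=0
    for cam,U,off in((c,T,[-.17,.3]),(s,S,[-.2,-.5])):
        if cam is w or w is None: t+=(((U[:,None]-off-proj(cam,C)[None])**2).sum(2)).min(1).sum()
    return t
for w in(None,c,s):o=minimize_scalar(f,bounds=(-.3,.2),args=(w,),method="bounded");print(o.x,o.fun)
```

```text
-0.030024317835698543 0.7697907139503489
-0.025485419579892796 0.12275834449206374
-0.03477146927372591 0.59878011681874
```

The carousel is seated at q ≈ -0.03, with the finger about 4 mm behind the pin. Next I'll retreat, rise and go round behind the bolt post.

Request:
{"op": "play_rows", "data": {"rows": [{"slide": [0.09, 0, 0], "delta_rot": [0, 0, 0], "fingers": -1}, {"slide": [0, 0, -0.2], "delta_rot": [0, 0, 0], "fingers": -1}, {"slide": [0, 0, -0.2], "delta_rot": [0, 0, 0], "fingers": -1}, {"slide": [0.2, -0.12, 0], "delta_rot": [0, 0, 0], "fingers": -1}, {"slide": [0.2, -0.13, 0], "delta_rot": [0, 0, 0], "fingers": -1}, {"slide": [0.2, -0.13, 0], "delta_rot": [0, 0, 0], "fingers": -1}, {"slide": [0.23, -0.13, 0], "delta_rot": [0, 0, 0], "fingers": -1}, {"slide": [0, 0, 0], "delta_rot": [0, 0, 0], "fingers": -1}]}}

```text
time_s: 11.42
tcp_pos: [0.4655, -0.1472, 0.1224]
eef_rot: [-179.9, -0.0, -159.0]
contact_force: [1.5, -0.4, 0.9]
gripper_width: 0.0009
gripper_force: 0.0
```

Request:
{"op": "play_rows", "data": {"rows": [{"slide": [0, 0, 0.15], "delta_rot": [0, 0, 0], "fingers": -1}, {"slide": [0, 0, 0.15], "delta_rot": [0, 0, 0], "fingers": -1}, {"slide": [0, 0, 0], "delta_rot": [0, 0, 0], "fingers": -1}]}}

```text
time_s: 11.8
tcp_pos: [0.4669, -0.1457, 0.0763]
eef_rot: [-180.0, -0.2, -158.9]
contact_force: [0.2, -0.1, -0.2]
gripper_width: 0.0006
gripper_force: 0.0
```

```bash
python3 -c "
from geo import *
rep()"
```

```text
t 11.8 stand xyz mm [-1.61e+02  1.00e-01  7.63e+01] rot [-1.7997e+02 -1.7000e-01 -1.5889e+02] F stand [ 0.15 -0.12 -0.23] w 0.0006
```

Request:
{"op": "play_rows", "data": {"rows": [{"slide": [0, 0, 0.1], "delta_rot": [0, 0, 0], "fingers": -1}, {"slide": [0, 0, 0.08], "delta_rot": [0, 0, 0], "fingers": -1}, {"slide": [-0.02, 0, 0], "delta_rot": [0, 0, 0], "fingers": -1}, {"slide": [-0.02, 0, 0], "delta_rot": [0, 0, 0], "fingers": -1}, {"slide": [-0.02, 0, 0], "delta_rot": [0, 0, 0], "fingers": -1}, {"slide": [-0.02, 0, 0], "delta_rot": [0, 0, 0], "fingers": -1}, {"slide": [0, 0, 0], "delta_rot": [0, 0, 0], "fingers": -1}]}}

```text
time_s: 12.68
tcp_pos: [0.4799, -0.1414, 0.0507]
eef_rot: [-179.9, 0.0, -158.9]
contact_force: [0.6, -0.4, -0.3]
gripper_width: 0.0005
gripper_force: 0.0
```

Request:
{"op": "play_rows", "data": {"rows": [{"slide": [-0.008, 0, 0], "delta_rot": [0, 0, 0], "fingers": -1}, {"slide": [-0.008, 0, 0], "delta_rot": [0, 0, 0], "fingers": -1}, {"slide": [-0.008, 0, 0], "delta_rot": [0, 0, 0], "fingers": -1}, {"slide": [-0.008, 0, 0], "delta_rot": [0, 0, 0], "fingers": -1}, {"slide": [-0.008, 0, 0], "delta_rot": [0, 0, 0], "fingers": -1}, {"slide": [-0.008, 0, 0], "delta_rot": [0, 0, 0], "fingers": -1}]}}

```text
time_s: 13.42
tcp_pos: [0.4858, -0.1391, 0.0504]
eef_rot: [-179.9, -0.1, -158.9]
contact_force: [-2.3, -1.2, 0.9]
gripper_width: 0.0007
gripper_force: 1.0
```

```bash
python3 -c "
from geo import *
rep()"
```

```text
t 13.43 stand xyz mm [-141.    -0.5   50.4] rot [-1.7992e+02 -5.0000e-02 -1.5889e+02] F stand [-2.55 -0.3   0.88] w 0.0007
```

Request:
{"op": "play_rows", "data": {"rows": [{"slide": [-0.006, 0, 0], "delta_rot": [0, 0, 0], "fingers": -1}, {"slide": [-0.006, 0, 0], "delta_rot": [0, 0, 0], "fingers": -1}, {"slide": [-0.006, 0, 0], "delta_rot": [0, 0, 0], "fingers": -1}, {"slide": [-0.006, 0, 0], "delta_rot": [0, 0, 0], "fingers": -1}]}}

```text
time_s: 13.92
tcp_pos: [0.4895, -0.1376, 0.0504]
eef_rot: [-179.9, -0.0, -158.9]
contact_force: [-2.1, -0.9, -0.4]
gripper_width: 0.0002
gripper_force: 1.0
```

```bash
python3 -c "
from geo import *
rep()"
```

```text
t 13.93 stand xyz mm [-137.    -0.5   50.4] rot [-1.7991e+02 -1.0000e-02 -1.5888e+02] F stand [-2.24 -0.07 -0.38] w 0.0002
```

Request:
{"op": "play_rows", "data": {"rows": [{"slide": [-0.006, 0, 0], "delta_rot": [0, 0, 0], "fingers": -1}, {"slide": [-0.006, 0, 0], "delta_rot": [0, 0, 0], "fingers": -1}, {"slide": [-0.006, 0, 0], "delta_rot": [0, 0, 0], "fingers": -1}]}}

```text
time_s: 14.3
tcp_pos: [0.4921, -0.1366, 0.0504]
eef_rot: [-179.9, -0.0, -158.9]
contact_force: [-1.7, -0.5, -0.5]
gripper_width: 0.0004
gripper_force: 1.0
```

Request:
{"op": "play_rows", "data": {"rows": [{"slide": [-0.006, 0, 0], "delta_rot": [0, 0, 0], "fingers": -1}, {"slide": [-0.006, 0, 0], "delta_rot": [0, 0, 0], "fingers": -1}, {"slide": [-0.006, 0, 0], "delta_rot": [0, 0, 0], "fingers": -1}, {"slide": [-0.006, 0, 0], "delta_rot": [0, 0, 0], "fingers": -1}]}}

```text
time_s: 14.8
tcp_pos: [0.4955, -0.1353, 0.0505]
eef_rot: [-179.9, 0.0, -158.9]
contact_force: [-1.4, 0.3, -0.8]
gripper_width: 0.0006
gripper_force: 1.0
```

Request:
{"op": "play_rows", "data": {"rows": [{"slide": [-0.006, 0, 0], "delta_rot": [0, 0, 0], "fingers": -1}, {"slide": [-0.006, 0, 0], "delta_rot": [0, 0, 0], "fingers": -1}, {"slide": [-0.004, 0, 0], "delta_rot": [0, 0, 0], "fingers": -1}]}}

```text
time_s: 15.18
tcp_pos: [0.4965, -0.1349, 0.0503]
eef_rot: [-179.9, -0.1, -158.9]
contact_force: [-6.5, -1.9, 2.6]
gripper_width: 0.0005
gripper_force: 3.4
```

```bash
python3 -c "
from geo import *
rep()"
```

```text
t 15.18 stand xyz mm [-129.5   -0.4   50.3] rot [-1.7993e+02 -1.3000e-01 -1.5889e+02] F stand [-6.7   0.57  2.63] w 0.0005
```

Request:
{"op": "play_rows", "data": {"rows": [{"slide": [-0.006, 0, 0], "delta_rot": [0, 0, 0], "fingers": -1}, {"slide": [0, 0, 0], "delta_rot": [0, 0, 0], "fingers": -1}]}}

```text
time_s: 15.42
tcp_pos: [0.4966, -0.1348, 0.0503]
eef_rot: [-179.9, -0.2, -158.9]
contact_force: [-7.9, -2.9, 4.5]
gripper_width: 0.0003
gripper_force: 4.2
```

```bash
python3 -c "
from geo import *
rep()"
```

```text
t 15.43 stand xyz mm [-129.4   -0.4   50.3] rot [-179.94   -0.2  -158.9 ] F stand [-8.44  0.12  4.52] w 0.0003
```

The bolt is against a rigid stop about 13 mm in. I'll back away, rise and check.

Request:
{"op": "play_rows", "data": {"rows": [{"slide": [0.05, 0, 0], "delta_rot": [0, 0, 0], "fingers": -1}, {"slide": [0.1, 0, 0], "delta_rot": [0, 0, 0], "fingers": -1}, {"slide": [0, 0, -0.25], "delta_rot": [0, 0, 0], "fingers": -1}, {"slide": [0, 0, -0.25], "delta_rot": [0, 0, 0], "fingers": -1}, {"slide": [0.3, 0, -0.2], "delta_rot": [0, 0, 0], "fingers": -1}, {"slide": [0.3, 0, 0], "delta_rot": [0, 0, 0], "fingers": -1}, {"slide": [0, 0, 0], "delta_rot": [0, 0, 0], "fingers": -1}]}}

```text
time_s: 16.3
tcp_pos: [0.3909, -0.1752, 0.1561]
eef_rot: [-179.9, 0.1, -159.0]
contact_force: [0.0, -0.1, 0.5]
gripper_width: 0.0003
gripper_force: 0.0
```

Run:
```python
from geo import *
from plant import r
import cv2
rep()
s=r.capture("side");x,y,a,q=np.load("pose.npy")
P=s2w([[-.126,0,.072],[-.113,0,.072]],x,y,a);print((proj(s,P)-[200,150])*5)
cv2.imwrite("pics/m4.png",cv2.resize(s["image"][150:255,200:340],None,fx=5,fy=5,interpolation=cv2.INTER_CUBIC))
```

```text
t 16.3 stand xyz mm [-242.5    0.   156.1] rot [-1.7990e+02  1.4000e-01 -1.5897e+02] F stand [-0.03 -0.08  0.53] w 0.0003
[[568.80578193 186.49954908]
 [546.16074972 190.18543255]]
```

View pics/m4.png

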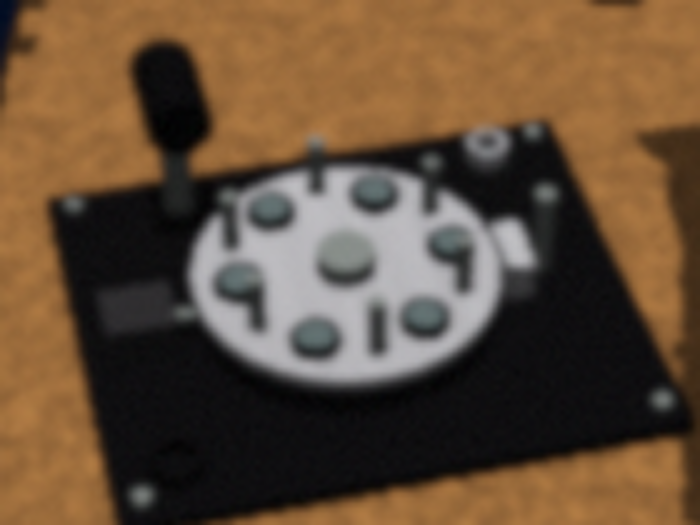

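The post top is now at (546,192), which is where it should be when home (546,190). The robot is clear and the bystanders haven't moved, so I'll hand in.

```bash
python3 -c "
from plant import r
print(r.close_job())"
```

```text
the job is handed in; nothing more can be done
None
```

I pushed the carousel on to its next stop (about -0.03 rad), slid the bolt home against its end stop (about 13 mm of travel), backed the arm clear and handed the job in; no result came back.

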